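Secure the spool rewinder's axle and switch it on

TASK

Get the spool rewinder ready and start it: swing the hinged cap of its axle clamp over the axle tube and press it fully home, then swing the bolt upright into the slot in the cap's ear, and only then flip the big toggle switch in the middle of the control box over to its other position with a gentle push. Leave the two small toggles beside it as they are, do not shove or knock over the other things on the bench, and leave cap, bolt and switch where you put them.

Things in the scene. Friction and masses are not known exactly. Their poses are not given: they have to be found in the camera images.
- winder: Spool rewinder, fixed. Origin on the bench right under the axle clamp; x runs across the axle tube, y along it towards the spool, z up. Horizontal steel tube, 25 mm diameter, axis at z 90 mm. Clamp block round it 48 mm in x, 30 mm in y, its lower half topping out at the tube axis. Aluminium base plate 12 mm thick, x -70 to 70, y -35 to 265 mm.
- spool (a point): Centre of the black and blue spool on the tube, at winder y 160, z 90 mm. 160 mm diameter, 62 mm wide, so its top is at z 170 mm and its near face at y 129 mm (a 40 mm collar reaches to y 117).
- cap_hinge (a point): Middle of the cap's hinge axis (parallel to the winder's y), at winder x 26, y 0, z 90 mm.
- cap_top (a point): Point on the cap's flat outer face (its top when closed), 45 mm from the hinge along the cap, 22 mm off the hinge plane. The aluminium cap is 30 mm wide in y; the flat face runs from 5 to 47 mm from the hinge, then a lower ear 10 mm thick runs on to 67 mm, with a 12 mm slot open at its end.
- cap (a joint): Cap's angle, rad: 0 = closed down over the tube (cap reaches from the hinge to winder -x), 1.57 = upright, 2.1 = leaning back to winder +x. Starts open at 1.7 to 2.05. Stiff hinge (0.06 Nm friction, 1 to 2 N at the ear), stays where it is left. Pushing its outer face to winder -x, then down, closes it.
- bolt_pivot (a point): Middle of the swing bolt's pivot axis (parallel to the winder's y), at winder x -34, y 0, z 65 mm, between two lugs that reach up to z 75 mm and out to x -44 mm.
- bolt_nut (a point): Centre of the round nut on the swing bolt, 44 mm from the pivot along the bolt. Nut 20 mm diameter, 14 mm thick; the 8 mm rod ends 59 mm from the pivot. Upright in the slot, the nut sits just above the ear (ear top at z 100, ear end at winder x -41, nut from z 102 to 116 and out to x -44 mm).
- bolt (a joint): Swing bolt's angle, rad: 0 = upright at its stop, in the slot; grows as it leans out to winder -x (1.15 = outer stop). Starts at 0.75 to 1.1. Stiff pivot (0.035 Nm of friction, about 1 N at the nut), stays wherever it is left; a push on its outer end towards winder +x stands it up.
- control_box: Grey control box fixed to the bench, 120 x 200 x 70 mm (x, y, z). Origin on the bench under its centre; its x is the direction in which the toggles throw. On its flat top (z 70 mm) three steel toggles stand in a row along y: the big one in the middle, small ones at y +50 and -50 mm.
- main_switch_tip (a point): Centre of the 13 mm ball at the end of the big toggle (45 mm from its pivot, which is in the middle of the box's top, box x 0, y 0, z 70 mm; stem 8 mm thick).
- main_switch (a joint): Big toggle, rad: 0 = off, leaning 0.45 rad from vertical to box -x (its start); 0.9 = on, leaning 0.45 rad to box +x. Over-centre spring: it takes about 3 N at the ball to start it towards box +x, less as it rises, and past upright (0.45) it snaps over by itself to its stop.
- small_a (a joint): Small toggle (27 mm long, 8 mm ball) at box y +50 mm; it starts and must stay leaning to box +x (0); 0.9 = flipped over to box -x.
- small_b (a joint): Small toggle (27 mm long, 8 mm ball) at box y -50 mm; it starts and must stay leaning to box -x (0); 0.9 = flipped over to box +x.
- toy_car: Blue printed toy car, 120 mm long, 65 mm tall, loose; origin under its centre. Bystander.
- marker: Black marker with a white cap, 130 mm long, 13 mm thick, loose, lying between clamp and box. Bystander.
- tape: Small roll of brown tape, 48 mm diameter, 18 mm high, loose, between clamp and box. Bystander.
- bottle: Water bottle with a red cap, 64 mm diameter, 200 mm tall, loose, standing; origin under its centre. Bystander.
- parts_tray: Grey divided tray 90 x 130 x 35 mm, loose; origin under its centre. Bystander.
- driver: Screwdriver lying on the bench near the robot, loose. Bystander.
- pliers: Pliers with black handles, about 140 mm long, 12 mm thick, lying on the bench beyond the control box's -y side, loose. Bystander.
Things that resemble listed ones, but are neither listed nor needed, are in the scene too. Of the things like the control_box, leave any that is turquoise; of the rest the larger one is meant.

How it is judged:
By the outcome, as a careful person would: the job done as asked, in the order asked, and still so for the second after the job is handed in, with the robot touching nothing.
It also fails if it takes over 59 s, if anything falls off the work surface, if the arm or the gripper's body presses on something with over 40 N, if the wrist force passes 120 N, or if a joint passes its speed limit or range.

ROBOT

A 6-joint arm with a two-finger parallel gripper is mounted at the origin on the work surface. World frame = base frame: x ahead of the robot, y to its left, z up, the work surface at z = 0. Lengths are in mm, angles in rad, forces in N, time in s.
With the tool pointing down it reaches from about 350 to 875 mm from the base axis. Payload 4.2 kg.
Tool frame: the origin (TCP) lies midway between the tips of the shut fingers; the grasp point (between the pads) lies 19 mm behind it; z points along the fingers, y is the direction in which the jaws open and shut (so a half turn about z gives the same grasp; the last joint's range is limited). The gripper opens to 85 mm and grips with 20 to 120 N. Pads are 22 mm wide; open, the fingers measure 114 mm over their backs; the gripper's body (76 mm by 85 mm) begins 54 mm behind the grasp point. The pads swing forward as they close: fully open they stand 13 mm farther back than shut.
Start: joints at [-0.957, 0.385, 0.008, 0, -1.194, -0.259], TCP at [217.141, -586.045, 231.312] pointing down, gripper open.
Joint ranges: [-3.14, 3.14], [-1.21, 2.06], [-1.07, 1.41], [-3.16, 2.05], [-2.99, -0.16], [-3.1, 3.1]. Speed limits (rad/s): [2.79, 2.79, 3.14, 3.14, 3.14, 3.14].

INTERFACE

Orientations are given as a unit quaternion [x, y, z, w].
In Python, from bench import readout, optics, workorder, nets gives the robot as it stands. The module is installed in compiled form; this text tells all that it offers.
- The arm moves only by the tool move_arm, never from a script. Its argument "steps" is a list of rows, each a list of 7 numbers: the opening, from -1 (shut) to 1 (fully open), so that 0 is half open, then the shift along the world's x, y, z in mm, then the turn, a rotation vector about the world's x, y, z in rad. In form: [[gripper, tx, ty, tz, wx, wy, wz], ...]. A call has 1 to 5 rows; each row is the pose to reach, as a shift and turn from the pose commanded when the call began; what a row does not reach only later rows make up. A row lasts 1/12 s, in which the tool goes at most 41.7 mm and 7.16 degrees, less where a joint would pass 70% of its speed; a pose out of reach is approached as far as the arm can. A call with a gripper value outside its range is refused whole. The fingers move at their own pace and stop on an object; the grip force is fixed at half the most. Time passes only in rows, so rows that repeat a pose let the fingers close. It gives the time, the measured TCP pose, the force and the opening at its end, in the units of the state.
- readout.read_state(): the state, without advancing time (a new reading comes with each control period).
- optics.get_image(name): name is "side" or "top" or "wrist"; returns a dict with "frame" (400x640x3 uint8, blue, green, red), "fx", "fy", "cx", "cy" (pixels), "k1" (the pictures are not rectified: a ray, as slopes to the right and down, at radius r is drawn at 1 + k1 r^2 times it, then the intrinsics apply), "rvec" (rotation vector, rad) and "tvec" (3), from world to camera coordinates, as OpenCV has them. Camera axes: x right, y down, z forward; pixel columns grow to the right and rows downward; lengths in mm; the calibration is good to about 2 mm. A picture is of the moment at which its call begins. There is no depth.
- workorder.job_done(): hands the job in, once; it reports no verdict.
Trained networks look in a picture, given as the dict that the camera call returned (one of the last four; its "shot" number tells which), for a name from the list of things; names that differ only in an ending like _2 or _b are one class to them, and where a whole thing is asked for, a point or a joint stands for the part that bears it (a point fixed in the world has none). Each returns a list of dicts, best first, with "conf" (0 to 1); they miss things now and then, are a little off and sometimes report something else, mostly with a low value. They report only what shows in the picture. A call takes as long as a camera call. They do not tell look-alikes from the thing itself.
- nets.silhouettes(name, picture): "region" (400x640 bool, what is visible of it) and "extent" ([left, top, right, bottom] in pixels, round what is visible of it).
- nets.tip_of(name, picture): "uv" ([column, row] in pixels: a listed point, or the origin of a listed thing).
The state is a dict: "clock": time; "joints": joint angles; "joint_vel": joint speeds; "joint_efforts": joint torques, N m; "position": TCP position; "ee_rot": TCP orientation; "contact_force": force on the tool from outside, world axes, zero at the start; "wrist_torque": the same for the moment, N m; "gripper_width": finger opening in mm.
Only numpy, scipy, OpenCV 4.12 (cv2) and the standard library are available. Lean on these libraries where they do the work, as an engineer would, in place of code of your own. Each camera call takes 0.05 s, during which the arm holds its last target.

## Working session

There is one attempt and no reset: what is moved stays moved. The work goes in short steps, Python scripts to look and compute and a tool call to move; the robot and the scene stay as the last step left them, time stands still between calls to the robot, and variables do not carry over. Pictures are saved under pics/ and viewed, and the job is handed in when it is done.

Besides the shell and the picture viewer there is one more tool, called after ">>>" in YAML: its name, and indented under it one key for each argument. move_arm: Moves the arm, as the interface text tells. Its arguments: {"type":"object","properties":{"steps":{"type":"array","items":{"type":"array","items":{"type":"number"}}}},"required":["steps"]}

```bash
mkdir -p pics; ls; python3 - <<'E'
from bench import readout, optics
import cv2
print(readout.read_state())
for n in ["side","top","wrist"]:
    p=optics.get_image(n)
    cv2.imwrite(f"pics/{n}0.png",p["frame"])
    print(n,{k:v for k,v in p.items() if k!="frame"})
E
```

```text
pics
{'clock': 0.0, 'joints': array([-9.57365614e-01,  3.85576800e-01,  6.60771481e-03, -4.99992756e-04,
       -1.19398809e+00, -2.58554422e-01]), 'joint_vel': array([ 7.59034314e-04, -1.95979667e-04, -4.97225964e-05, -1.11073693e-04,
        1.35516459e-03, -2.09965042e-03]), 'joint_efforts': array([-1.14730945e-03, -3.92285228e+01,  1.88399237e+01,  4.18601006e+00,
       -4.58726499e-03, -1.42961065e-05]), 'position': array([ 216.95759491, -585.50809876,  230.20212448]), 'ee_rot': array([-1.76417625e-01,  9.84314787e-01,  1.07747819e-03, -2.45652581e-04]), 'contact_force': array([-0.51436117,  0.38402295, -0.08328816]), 'wrist_torque': array([ 0.01546   ,  0.04075607, -0.03615133]), 'gripper_width': 85.41894992489763}
side {'fx': 410.20186859565723, 'fy': 410.20186859565723, 'cx': 316.3354800437957, 'cy': 201.18283752283077, 'k1': -0.06919071924134569, 'rvec': array([ 0.16069702, -2.85851704,  1.23521117]), 'tvec': array([ 510.86444658,  198.44209633, 1044.40997039]), 'shot': 1}
top {'fx': 415.40514987472, 'fy': 415.40514987472, 'cx': 327.65277744796344, 'cy': 204.2334278194064, 'k1': -0.06073084067394382, 'rvec': array([ 2.19544073, -2.19975105,  0.07158663]), 'tvec': array([-121.03216754,  496.82325045, 1113.49040169]), 'shot': 2}
wrist {'fx': 326.1008909550416, 'fy': 326.1008909550416, 'cx': 322.4642943911948, 'cy': 195.1301004535738, 'k1': -0.047106328555639156, 'rvec': array([-1.67070882, -2.40421902, -0.40288979]), 'tvec': array([624.7005434 , -40.25477822, 381.50858258]), 'shot': 3}
```

View pics/side0.png

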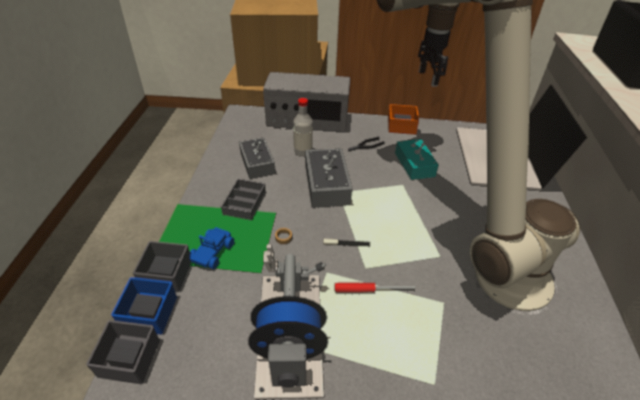

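View pics/top0.png

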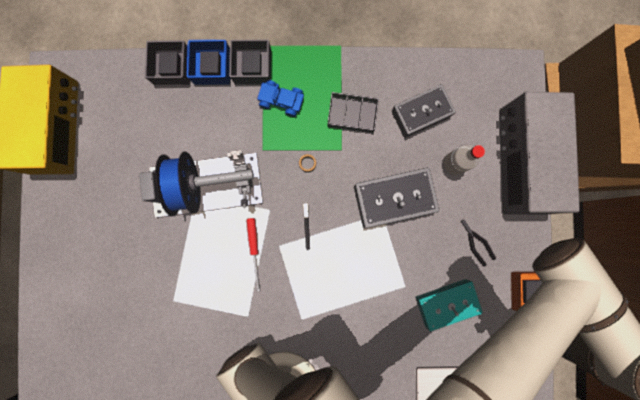

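View pics/wrist0.png

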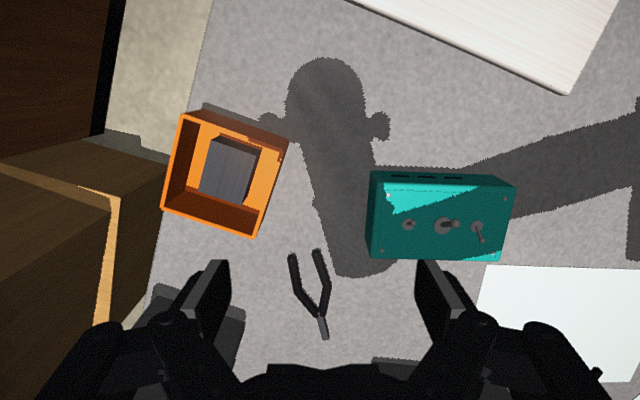

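```bash
cat > h.py <<'E'
import numpy as np, cv2
from bench import readout, optics, workorder, nets
def K(p): return np.array([[p["fx"],0,p["cx"]],[0,p["fy"],p["cy"]],[0,0,1.]])
def D(p): return np.array([p["k1"],0,0,0.])
def proj(p,X): return cv2.projectPoints(np.asarray(X,float).reshape(-1,1,3),np.array(p["rvec"]),np.array(p["tvec"]),K(p),D(p))[0].reshape(-1,2)
def ray(p,uv):
    n=cv2.undistortPoints(np.array(uv,float).reshape(1,1,2),K(p),D(p)).ravel()
    R=cv2.Rodrigues(np.array(p["rvec"]))[0]; t=np.array(p["tvec"])
    d=R.T@np.array([n[0],n[1],1]); return -R.T@t, d/np.linalg.norm(d)
def atz(p,uv,z):
    o,d=ray(p,uv); return o+d*(z-o[2])/d[2]
def tri(*pu):
    A=np.zeros((3,3));b=np.zeros(3)
    for p,uv in pu:
        o,d=ray(p,uv);M=np.eye(3)-np.outer(d,d);A+=M;b+=M@o
    X=np.linalg.solve(A,b); return X,[np.linalg.norm((np.eye(3)-np.outer(d,d))@(X-o)) for o,d in [ray(*q) for q in pu]]
def crop(p,x0,y0,x1,y1,s,name): 
    cv2.imwrite("pics/"+name,cv2.resize(p["frame"][y0:y1,x0:x1],None,fx=s,fy=s,interpolation=cv2.INTER_CUBIC))
E
python3 - <<'E'
from h import *
np.set_printoptions(precision=1,suppress=True)
T=optics.get_image("top"); S=optics.get_image("side")
zs=dict(winder=0,spool=90,cap_hinge=90,bolt_pivot=65,control_box=0,toy_car=0,marker=6,tape=9,bottle=0,parts_tray=0,driver=10,pliers=6,cap_top=None,bolt_nut=None,main_switch_tip=None)
for n,z in zs.items():
    for c,p in (("T",T),("S",S)):
        for d in nets.tip_of(n,p)[:4]:
            print(n,c,round(d["conf"],2),np.array(d["uv"]), atz(p,d["uv"],z if z is not None else 100))
for c,p in (("T",T),("S",S)):
    for d in nets.silhouettes("control_box",p): print("box",c,d["conf"],d["extent"],d["region"].sum())
crop(T,140,140,270,220,6,"t1.png"); crop(S,230,230,340,400,3.5,"s1.png"); crop(T,340,80,500,240,4,"tb.png"); crop(S,230,120,370,215,5,"sb.png")
E
```

```text
winder T 0.87 [248.  179.8] [565.3  97.6   0. ]
winder S 0.24 [302.2 275.5] [544.2  53.8   0. ]
spool T 0.65 [180.6 187.7] [535.2 253.7  90. ]
spool S 0.63 [285.4 328.8] [552.2 256.4  90. ]
spool S 0.62 [264.5 260.3] [628.6  86.8  90. ]
cap_hinge T 0.68 [242.5 169.2] [582.1  95.5  90. ]
cap_hinge T 0.19 [244.7 192.5] [522.6  89.2  90. ]
cap_hinge S 0.54 [276.8 265.8] [597.2  99.3  90. ]
cap_hinge S 0.25 [353.2 245.3] [423.6  15.5  90. ]
bolt_pivot T 0.54 [244.8 189.4] [532.8  93.8  65. ]
bolt_pivot S 0.68 [305. 274.] [531.8  96.2  65. ]
control_box T 0.78 [419.8 113.9] [ 750.9 -381.3    0. ]
control_box T 0.74 [451.2 161. ] [ 617.7 -467.2    0. ]
control_box T 0.6 [444.8 300.2] [ 233.1 -443.1    0. ]
control_box S 0.79 [324.5 186.9] [ 518.5 -292.5    0. ]
control_box S 0.76 [412.2 162.3] [ 233.3 -456.6    0. ]
control_box S 0.65 [255.9 164. ] [ 756.2 -379.1    0. ]
control_box S 0.29 [353.1 244.8] [419.6 -64.3   0. ]
toy_car T 0.69 [282.4  99.4] [791.6   3.9   0. ]
marker T 0.72 [309.4 232. ] [421.3 -72.2   6. ]
marker S 0.84 [353.2 243.6] [419.8 -63.4   6. ]
tape T 0.46 [307.9 163. 
[... 680 characters left out ...]
nut S 0.41 [317.  267.9] [503.5 101.8 100. ]
main_switch_tip T 0.62 [456.5 315. ] [ 213.4 -443.3  100. ]
main_switch_tip T 0.48 [401.7 202.1] [ 496.9 -307.7  100. ]
main_switch_tip S 0.56 [421.5 142. ] [ 222.6 -435.   100. ]
main_switch_tip S 0.38 [260.9 143.9] [ 727.3 -356.8  100. ]
main_switch_tip S 0.35 [337.7 157.7] [ 483.9 -316.6  100. ]
box T 0.82 [352.6, 169.0, 440.1, 228.8] 3532
box T 0.76 [391.2, 86.0, 455.9, 137.1] 1970
box T 0.67 [418.8, 279.7, 480.3, 330.0] 2130
box T 0.36 [239.3, 190.8, 249.4, 206.5] 99
box T 0.34 [141.1, 153.0, 266.0, 218.0] 6317
box S 0.85 [237.1, 137.3, 277.2, 179.3] 1115
box S 0.75 [304.0, 149.7, 354.8, 207.7] 2319
box S 0.16 [265.3, 245.5, 280.6, 272.5] 241
```

View pics/t1.png

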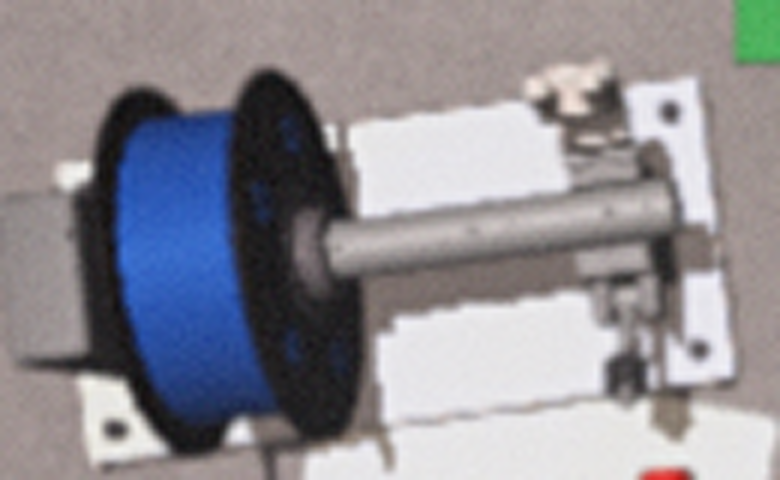

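View pics/s1.png

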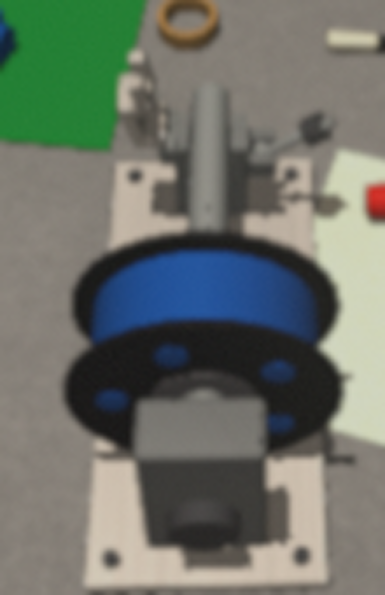

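View pics/tb.png

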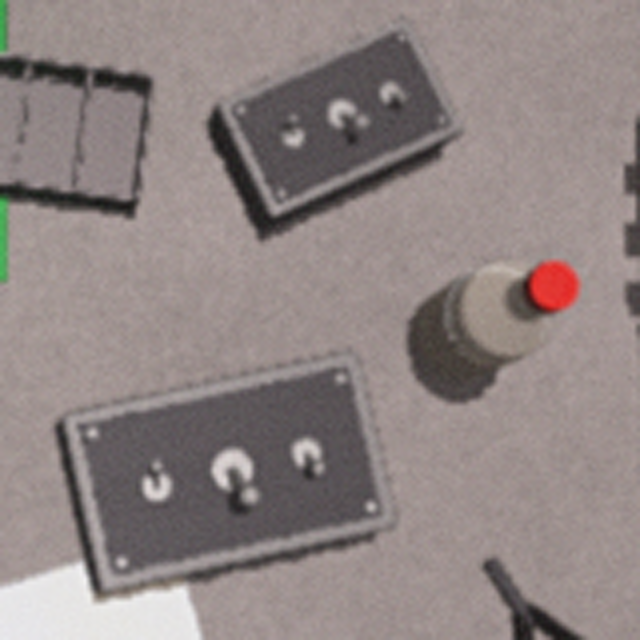

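View pics/sb.png

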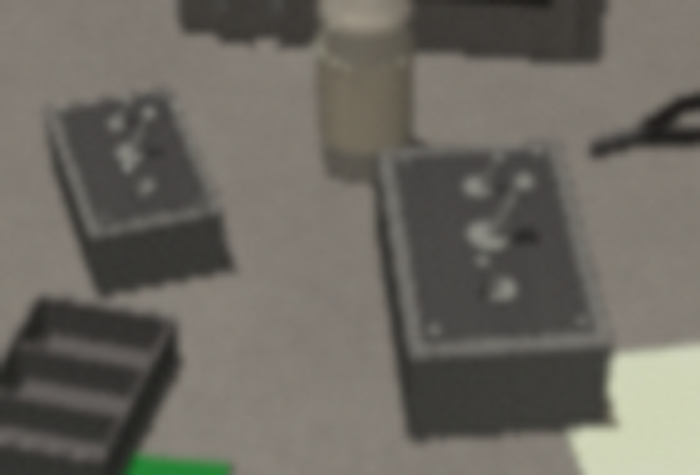

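```bash
python3 - <<'E'
from h import *
from scipy.spatial.transform import Rotation as Ro
np.set_printoptions(precision=1,suppress=True)
W=optics.get_image("wrist"); s=readout.read_state()
o,d=ray(W,(W["cx"],W["cy"])); R=Ro.from_quat(s["ee_rot"]).as_matrix()
print(o,d, R.T@(o-s["position"]), (R.T@d).round(3)); print(R)
E
```

```text
[ 138.  -616.3  373.6] [ 0.3  0.1 -0.9] [  84.7   -0.9 -142.2] [-0.3  0.   0.9]
[[-0.9 -0.3  0. ]
 [-0.3  0.9 -0. ]
 [ 0.  -0.  -1. ]]
```

>>> move_arm:
  steps:
    - [-1,0,20,41,0,0,0]
    - [-1,10,55,70,0,0,0]
    - [-1,15,95,75,0,0,0.1]
    - [-1,20,135,75,0,0,0.2]
    - [-1,25,175,75,0,0,0.3]

```text
clock: 2.32
position: [241.9, -413.1, 307.2]
ee_rot: [-0.323, 0.946, -0.001, 0.001]
contact_force: [1.4, -0.0, -0.2]
gripper_width: 25.5
```

>>> move_arm:
  steps:
    - [-1,20,40,0,0,0,-0.11]
    - [-1,45,75,0,0,0,-0.22]
    - [-1,70,110,0,0,0,-0.33]
    - [-1,95,145,0,0,0,-0.44]
    - [-1,120,180,0,0,0,-0.55]

```text
clock: 2.73
position: [338.4, -267.2, 306.8]
ee_rot: [-0.072, 0.997, -0.0, 0.001]
contact_force: [0.2, -0.9, -0.8]
gripper_width: -0.1
```

>>> move_arm:
  steps:
    - [-1,20,35,-10,0,0,0]
    - [-1,40,70,-20,0,0,0]
    - [-1,60,105,-30,0,0,0]
    - [-1,80,140,-35,0,0,0]
    - [-1,90,175,-35,0,0,0]

```text
clock: 3.15
position: [428.7, -91.7, 270.3]
ee_rot: [-0.075, 0.997, -0.0, -0.001]
contact_force: [0.3, 0.2, 0.4]
gripper_width: 0.1
```

```bash
python3 - <<'E'
from h import *
W=optics.get_image("wrist"); cv2.imwrite("pics/w1.png",W["frame"]); print(readout.read_state()["position"])
E
```

```text
[430.27266306 -87.7848437  270.8117186 ]
```

View pics/w1.png

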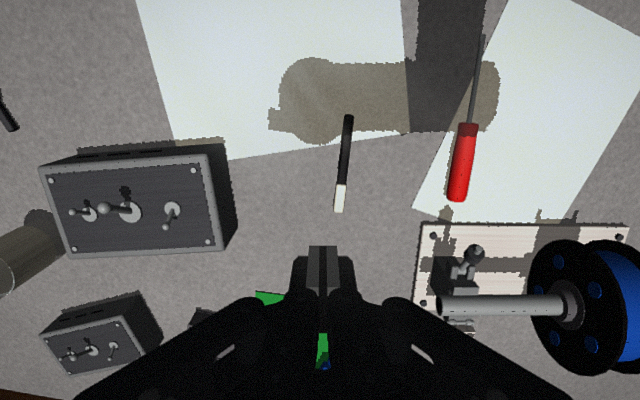

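>>> move_arm:
  steps:
    - [-1,30,10,0,0,0,0]
    - [-1,65,15,0,0,0,0]
    - [-1,100,20,0,0,0,0]
    - [-1,130,20,0,0,0,0]
    - [-1,150,20,0,0,0,0]

```text
clock: 3.62
position: [580.4, -73.3, 270.7]
ee_rot: [-0.075, 0.997, -0.0, 0.0]
contact_force: [0.2, 0.9, 0.6]
gripper_width: 0.5
```

```bash
python3 - <<'E'
from h import *
import pickle
np.set_printoptions(precision=1,suppress=True)
W=optics.get_image("wrist"); cv2.imwrite("pics/w2.png",W["frame"]); print(readout.read_state()["position"])
crop(W,400,100,640,280,3.3,"w2c.png")
pickle.dump(W,open("w2.pkl","wb"))
for n,z in dict(winder=0,spool=90,cap_hinge=90,bolt_pivot=65,cap_top=130,bolt_nut=90,main_switch_tip=110.5).items():
    for d in nets.tip_of(n,W)[:3]: print(n,round(d["conf"],2),np.array(d["uv"]),atz(W,d["uv"],z))
E
```

```text
[582.8 -73.5 270. ]
winder 0.58 [454.4 161.6] [565.5  97.5   0. ]
spool 0.94 [631.6 186.7] [546.2 260.8  90. ]
cap_hinge 0.9 [481.2 203.7] [590.6  99.   90. ]
bolt_pivot 0.92 [481.4 147.2] [534.6  93.5  65. ]
bolt_nut 0.91 [500.5 119. ] [501.8  91.2  90. ]
main_switch_tip 0.78 [74.1 44.8] [ 494.7 -307.8  110.5]
main_switch_tip 0.67 [ 44.3 256. ] [ 715.2 -361.4  110.5]
```

View pics/w2.png

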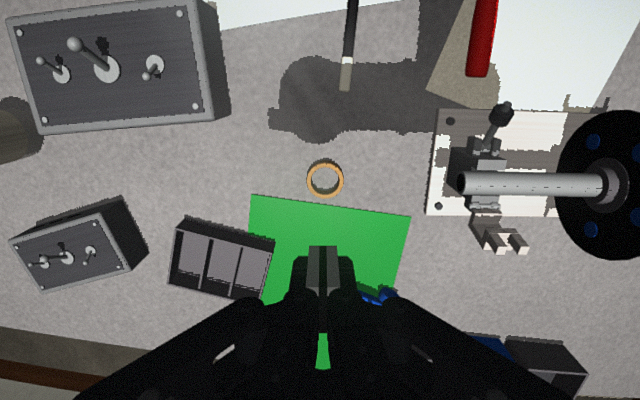

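View pics/w2c.png

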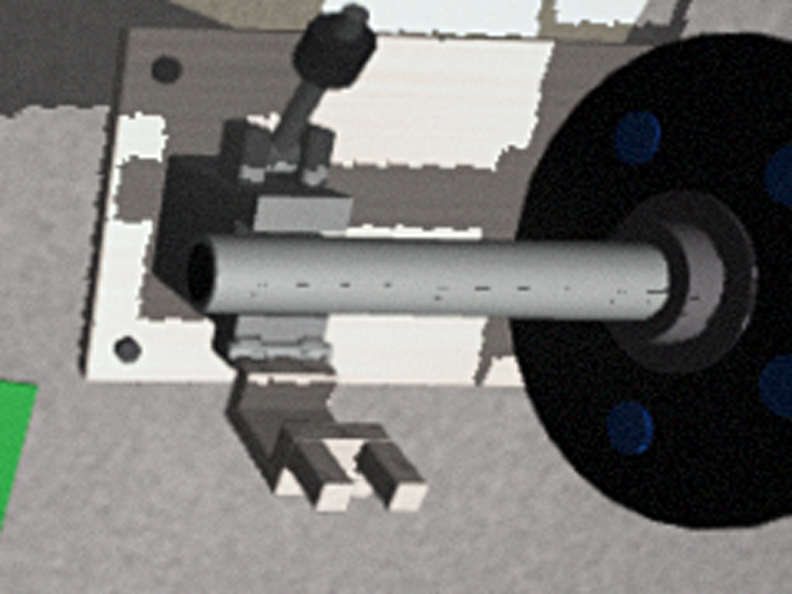

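```bash
cat > fit.py <<'E'
from h import *
import pickle
from scipy.optimize import least_squares
np.set_printoptions(precision=3,suppress=True)
W=pickle.load(open("w2.pkl","rb"))
def w2w(q,P):
    P=np.atleast_2d(P);c,s=np.cos(q[2]),np.sin(q[2])
    return np.c_[q[0]+c*P[:,0]-s*P[:,1], q[1]+s*P[:,0]+c*P[:,1], P[:,2]]
def cap(a,r,off,y): # closed: along -x, off +z ; opening toward +x
    return [26-r*np.cos(a)+off*np.sin(a), y, 90+r*np.sin(a)+off*np.cos(a)]
def bolt(b,r): return [-34-r*np.sin(b),0,65+r*np.cos(b)]
if __name__=="__main__":
    fixed=[([-70,-35,12],(438.5,109)),([70,-35,12],(425.8,215)),([26,0,90],(485,204.7)),([-34,0,65],(481.8,147.2))]
    def res(q):
        P=[f[0] for f in fixed]+[cap(q[3],67,5,-10.5),cap(q[3],67,5,10.5),bolt(q[4],44),bolt(q[4],59)]
        U=[f[1] for f in fixed]+[(501.2,250.6),(523.6,250),(501,115),(507,104.5)]
        return (proj(W,w2w(q,P))-np.array(U)).ravel()
    r=least_squares(res,[560,95,0.1,1.85,0.9]); print(r.x); print(r.fun.reshape(-1,2))
    T=optics.get_image("top")
    # box
    for B,x0 in (("w",None),):
        UB=[(12,0),(215,-2)]
    np.save("q.npy",r.x)
    print("hinge",w2w(r.x,[26,0,90]),"captop",w2w(r.x,cap(r.x[3],45,22,0)),"ear",w2w(r.x,cap(r.x[3],67,10,0)),"nut",w2w(r.x,bolt(r.x[4],44)))
    print(proj(T,w2w(r.x,[[26,0,90],cap(r.x[3],45,22,0),bolt(r.x[4],44)])))
E
python3 fit.py
```

```text
[566.831  98.927   0.144   1.78    0.912]
[[-0.475 -1.174]
 [-0.231  0.767]
 [-1.122  1.194]
 [ 0.455 -1.188]
 [ 0.583 -0.004]
 [ 0.509  0.528]
 [-0.547  0.754]
 [ 0.563 -0.644]]
hinge [[592.562 102.655  90.   ]] captop [[623.127 107.084 129.436]] ear [[616.042 106.057 153.452]] nut [[498.751  89.062  91.936]]
[[239.738 165.147]
 [234.876 150.439]
 [244.535 201.812]]
```

>>> move_arm:
  steps:
    - [-1,15,38,0,0,0,0]
    - [-1,30,76,0,0,0,0]
    - [-1,45,114,0,0,0,0]
    - [-1,60,152,-10,0,0,0]
    - [-1,73,185,-30,0,0,0]

```text
clock: 4.48
position: [652.6, 113.6, 244.9]
ee_rot: [-0.075, 0.997, 0.001, 0.004]
contact_force: [0.3, -0.1, -0.9]
gripper_width: 0.1
```

>>> move_arm:
  steps:
    - [-1,0,0,-30,0,0,0]
    - [-1,0,0,-65,0,0,0]
    - [-1,0,0,-95,0,0,0]
    - [-1,0,0,-115,0,0,0]
    - [-1,0,0,-115,0,0,0]

```text
clock: 4.9
position: [647.3, 110.4, 121.1]
ee_rot: [-0.074, 0.997, -0.001, -0.005]
contact_force: [0.3, 0.1, -0.3]
gripper_width: -0.1
```

```bash
python3 - <<'E'
from h import *
W=optics.get_image("wrist"); cv2.imwrite("pics/w3.png",W["frame"]); s=readout.read_state(); print(s["position"],s["contact_force"])
E
```

```text
[649.28288061 110.65232874 124.37137085] [0.1141004  0.3630985  0.32403868]
```

View pics/w3.png

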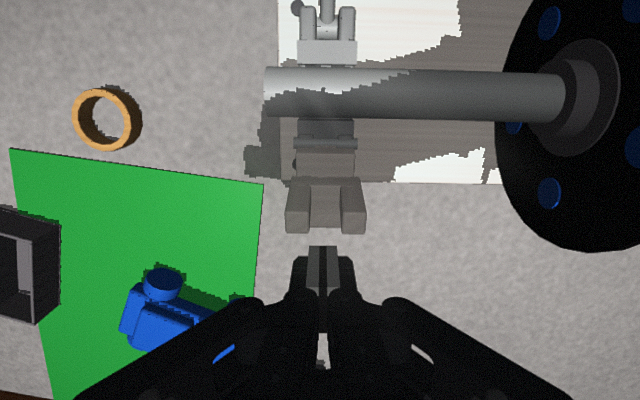

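>>> move_arm:
  steps:
    - [-1,-8,-1.1,0,0,0,0]
    - [-1,-15,-2.1,1,0,0,0]
    - [-1,-20,-2.9,3,0,0,0]
    - [-1,-25,-3.6,5,0,0,0]
    - [-1,-30,-4.3,7,0,0,0]

```text
clock: 5.37
position: [622.8, 107.5, 136.6]
ee_rot: [-0.075, 0.997, 0.001, 0.004]
contact_force: [4.0, 0.9, 4.3]
gripper_width: 0.2
```

>>> move_arm:
  steps:
    - [-1,-5,-0.7,1,0,0,0]
    - [-1,-10,-1.4,2,0,0,0]
    - [-1,-15,-2.1,2,0,0,0]
    - [-1,-20,-2.9,2,0,0,0]
    - [-1,-25,-3.6,2,0,0,0]

```text
clock: 5.78
position: [597.9, 104.0, 139.5]
ee_rot: [-0.075, 0.997, 0.001, 0.004]
contact_force: [0.6, 0.3, 5.9]
gripper_width: 0.2
```

```bash
python3 - <<'E'
from h import *
W=optics.get_image("wrist"); cv2.imwrite("pics/w4.png",W["frame"]); s=readout.read_state(); print(s["position"],s["contact_force"])
E
```

```text
[595.84760684 103.63791952 138.41264285] [-0.51298408 -0.31676972  2.84193901]
```

View pics/w4.png

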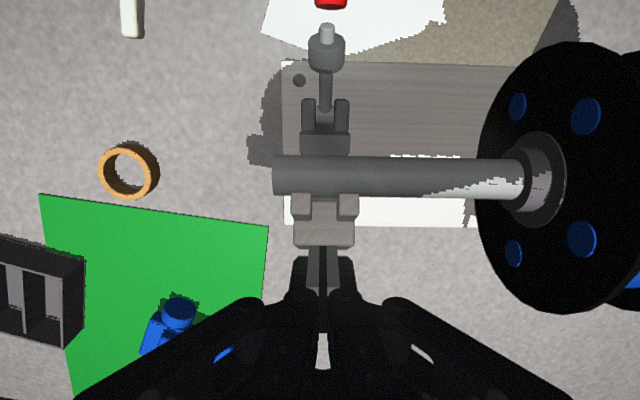

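>>> move_arm:
  steps:
    - [-1,-6,-0.9,-2,0,0,0]
    - [-1,-12,-1.7,-5,0,0,0]
    - [-1,-18,-2.6,-9,0,0,0]
    - [-1,-23,-3.3,-13,0,0,0]
    - [-1,-28,-4,-18,0,0,0]

```text
clock: 6.25
position: [566.5, 99.1, 116.3]
ee_rot: [-0.074, 0.997, -0.0, -0.001]
contact_force: [0.7, 0.1, 1.4]
gripper_width: 0.0
```

>>> move_arm:
  steps:
    - [-1,-3,-0.4,-3,0,0,0]
    - [-1,-5,-0.7,-6,0,0,0]
    - [-1,-7,-1,-8,0,0,0]
    - [-1,-7,-1,-10,0,0,0]
    - [-1,-7,-1,-10,0,0,0]

```text
clock: 6.67
position: [562.8, 98.5, 111.8]
ee_rot: [-0.075, 0.997, -0.0, 0.003]
contact_force: [-5.6, -1.0, 21.2]
gripper_width: -0.2
```

```bash
python3 - <<'E'
from h import *
W=optics.get_image("wrist"); cv2.imwrite("pics/w5.png",W["frame"]); s=readout.read_state(); print(s["position"],s["contact_force"])
E
```

```text
[562.78585672  98.45820683 111.8065111 ] [-5.42484448 -0.14252196 22.43835804]
```

View pics/w5.png

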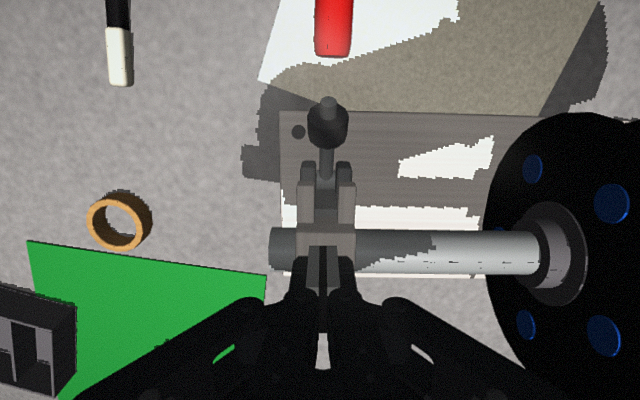

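>>> move_arm:
  steps:
    - [-1,0,0,-2,0,0,0]
    - [-1,0,0,-3,0,0,0]
    - [-1,0,0,-3,0,0,0]

```text
clock: 6.97
position: [562.8, 98.5, 111.6]
ee_rot: [-0.076, 0.997, -0.001, 0.003]
contact_force: [-11.0, 0.1, 36.2]
gripper_width: -0.2
```

>>> move_arm:
  steps:
    - [-1,0,0,25,0,0,0]
    - [-1,0,0,52,0,0,0]
    - [-1,-30,-4.3,55,0,0,0]
    - [-1,-65,-9.4,55,0,0,0]
    - [-1,-101,-14.6,55,0,0,0]

```text
clock: 7.38
position: [458.7, 83.4, 158.6]
ee_rot: [-0.074, 0.997, -0.0, -0.0]
contact_force: [-0.9, 0.2, 0.2]
gripper_width: 0.0
```

```bash
python3 - <<'E'
from h import *
T=optics.get_image("top");S=optics.get_image("side");W=optics.get_image("wrist"); cv2.imwrite("pics/w6.png",W["frame"]); s=readout.read_state(); print(s["position"],s["contact_force"])
a=cv2.resize(T["frame"][140:220,180:280],None,fx=4,fy=4,interpolation=2);b=cv2.resize(S["frame"][230:310,240:340],None,fx=4,fy=4,interpolation=2)
cv2.imwrite("pics/ts6.png",np.hstack([a,b]))
d=s["position"][:2]-[566.8,98.9]; print(d@[.99,.143],d@[-.143,.99])
E
```

```text
[456.90936995  82.62545394 158.68767768] [1.27709643 0.63434934 0.88875711]
-111.11898383756896 -0.39744049761311845
```

View pics/w6.png

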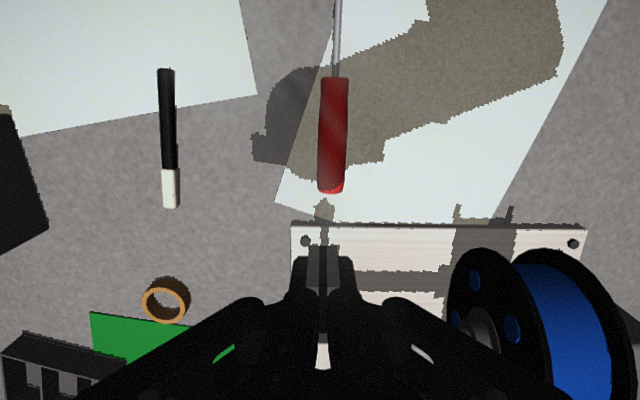

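View pics/ts6.png

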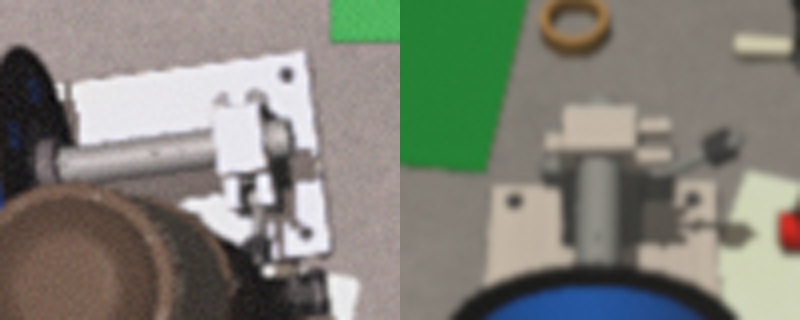

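>>> move_arm:
  steps:
    - [-1,0,0,-25,0,0,0]
    - [-1,0,0,-50,0,0,0]
    - [-1,0,0,-67,0,0,0]
    - [-1,0,0,-67,0,0,0]

```text
clock: 7.87
position: [458.1, 82.7, 88.7]
ee_rot: [-0.074, 0.997, -0.001, -0.004]
contact_force: [-0.2, -0.2, 0.2]
gripper_width: 0.3
```

>>> move_arm:
  steps:
    - [-1,8,1.2,0,0,0,0]
    - [-1,16,2.3,0,0,0,0]
    - [-1,24,3.5,0,0,0,0]
    - [-1,30,4.3,0,0,0,0]
    - [-1,35,5,0,0,0,0]

```text
clock: 8.28
position: [479.3, 83.7, 91.1]
ee_rot: [-0.072, 0.997, -0.004, -0.019]
contact_force: [-50.0, 7.7, 37.6]
gripper_width: 0.0
```

```bash
python3 - <<'E'
from h import *
S=optics.get_image("side"); s=readout.read_state(); print(s["position"],s["contact_force"])
crop(S,230,210,350,310,5,"s7.png")
d=s["position"][:2]-[566.8,98.9]; print(d@[.99,.143],d@[-.143,.99])
E
```

```text
[479.13919654  83.75124689  91.12973947] [-42.65556658   6.01394249  31.51697309]
-88.95046712155299 -2.4617706880918844
```

View pics/s7.png

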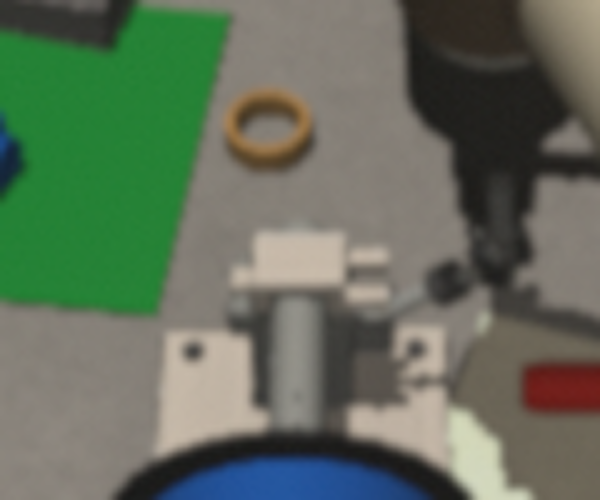

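>>> move_arm:
  steps:
    - [-1,-10,-1.5,0,0,0,0]
    - [-1,-20,-2.9,0,0,0,0]
    - [-1,-24,-3.5,-4,0,0,0]
    - [-1,-24,-3.5,-9,0,0,0]
    - [-1,-24,-3.5,-9,0,0,0]

```text
clock: 8.75
position: [472.0, 85.6, 83.1]
ee_rot: [-0.074, 0.997, 0.0, 0.001]
contact_force: [-0.4, -0.6, -0.1]
gripper_width: 0.2
```

```bash
python3 - <<'E'
from h import *
S=optics.get_image("side"); W=optics.get_image("wrist");s=readout.read_state(); print(s["position"],s["contact_force"])
a=cv2.resize(S["frame"][220:300,230:350],None,fx=4,fy=4,interpolation=2);b=cv2.resize(W["frame"][150:310,240:400],(320,320),interpolation=2)
cv2.imwrite("pics/s8.png",np.hstack([a,b]))
d=s["position"][:2]-[566.8,98.9]; print(d@[.99,.143],d@[-.143,.99])
from fit import *
q=[566.831,98.927,.144]
for n in ("bolt_nut","bolt_pivot"):
  for d in nets.tip_of(n,S)[:3]: print(n,d["conf"],d["uv"])
for b in (.8,.9,1.0,1.1): print(b,proj(S,w2w(q,[bolt(b,44),bolt(b,59),bolt(b,0)])).round(1).tolist())
E
```

```text
[472.12810065  85.62607685  83.28350329] [-0.7003512  -0.40224797  0.56203351]
-95.62335136942804 0.3968976911648094
bolt_nut 0.45 [319.7, 266.9]
bolt_pivot 0.45 [304.8, 274.8]
0.8 [[318.2, 264.9], [323.0, 262.0], [304.5, 273.2]]
0.9 [[319.4, 265.8], [324.6, 263.1], [304.5, 273.2]]
1.0 [[320.5, 266.7], [326.0, 264.4], [304.5, 273.2]]
1.1 [[321.4, 267.7], [327.2, 265.8], [304.5, 273.2]]
```

View pics/s8.png

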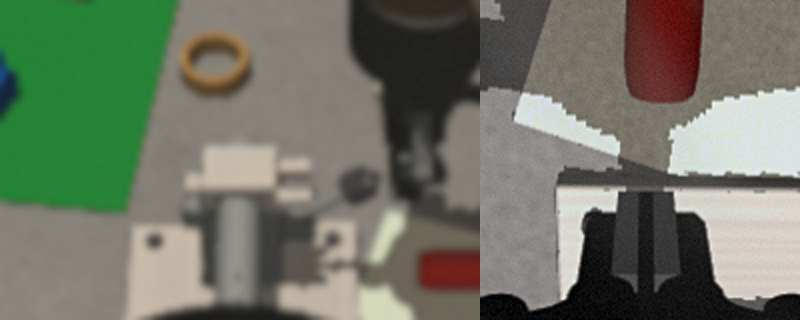

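>>> move_arm:
  steps:
    - [-1,3,0.4,2,0,0,0]
    - [-1,6,0.9,6,0,0,0]
    - [-1,9,1.3,10,0,0,0]
    - [-1,13,1.9,13,0,0,0]
    - [-1,17,2.4,16,0,0,0]

```text
clock: 9.37
position: [487.6, 87.4, 99.8]
ee_rot: [-0.074, 0.997, -0.0, -0.001]
contact_force: [-3.3, -1.3, 2.2]
gripper_width: 0.1
```

```bash
cat > look.py <<'E'
from fit import *
import sys
S=optics.get_image("side"); W=optics.get_image("wrist");s=readout.read_state(); print(s["clock"],s["position"],s["contact_force"],s["wrist_torque"])
a=cv2.resize(S["frame"][220:300,230:350],None,fx=4,fy=4,interpolation=2);b=cv2.resize(W["frame"][150:310,240:400],(320,320),interpolation=2)
cv2.imwrite("pics/"+sys.argv[1],np.hstack([a,b]))
d=s["position"][:2]-[566.8,98.9]; print(d@[.99,.143],d@[-.143,.99])
E
python3 look.py s9.png
```

```text
9.4667 [488.819  87.845 100.14 ] [-1.104 -0.193  2.588] [-0.046  0.374  0.   ]
-78.78187093754168 0.2069724842494113
```

View pics/s9.png

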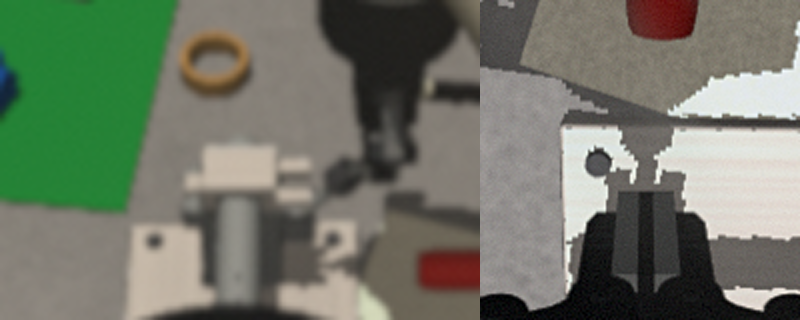

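>>> move_arm:
  steps:
    - [-1,3,0.4,1.5,0,0,0]
    - [-1,6,0.9,3,0,0,0]
    - [-1,9,1.3,4,0,0,0]
    - [-1,12,1.7,5,0,0,0]
    - [-1,15,2.1,5.5,0,0,0]

```text
clock: 9.88
position: [500.5, 89.1, 106.8]
ee_rot: [-0.075, 0.997, -0.001, -0.003]
contact_force: [-15.6, 1.5, 25.8]
gripper_width: -0.4
```

>>> move_arm:
  steps:
    - [-1,2,0.3,0.5,0,0,0]
    - [-1,4,0.6,0.5,0,0,0]
    - [-1,6,0.9,0.5,0,0,0]
    - [-1,7,1,0.5,0,0,0]

```text
clock: 10.22
position: [510.5, 91.0, 105.5]
ee_rot: [-0.074, 0.997, 0.0, 0.001]
contact_force: [-0.8, 0.4, 0.5]
gripper_width: 0.4
```

```bash
python3 look.py s10.png
```

```text
10.3167 [510.405  90.919 105.007] [ 1.54   0.256 -0.022] [ 0.007 -0.037  0.001]
-56.972852797345375 0.16311818140518958
```

View pics/s10.png

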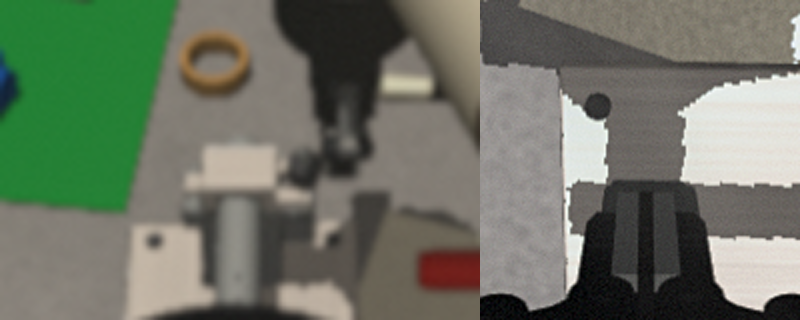

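>>> move_arm:
  steps:
    - [-1,1.5,0.2,1,0,0,0]
    - [-1,3,0.4,1,0,0,0]
    - [-1,4.5,0.6,1,0,0,0]
    - [-1,4.5,0.6,1,0,0,0]

```text
clock: 10.65
position: [514.0, 91.2, 106.0]
ee_rot: [-0.074, 0.997, -0.0, -0.001]
contact_force: [-1.8, 0.0, 1.0]
gripper_width: -0.0
```

>>> move_arm:
  steps:
    - [-1,1.5,0.2,0,0,0,0]
    - [-1,3,0.4,0,0,0,0]
    - [-1,4,0.6,0,0,0,0]
    - [-1,4,0.6,0,0,0,0]

```text
clock: 10.98
position: [514.4, 90.9, 105.6]
ee_rot: [-0.074, 0.997, -0.001, -0.005]
contact_force: [-10.8, 1.6, 6.3]
gripper_width: -0.2
```

```bash
python3 look.py s11.png
```

```text
11.0833 [514.378  90.87  105.62 ] [-9.897  1.551  6.112] [ 0.343  3.053 -0.03 ]
-53.04563205808671 -0.45347213782644635
```

View pics/s11.png

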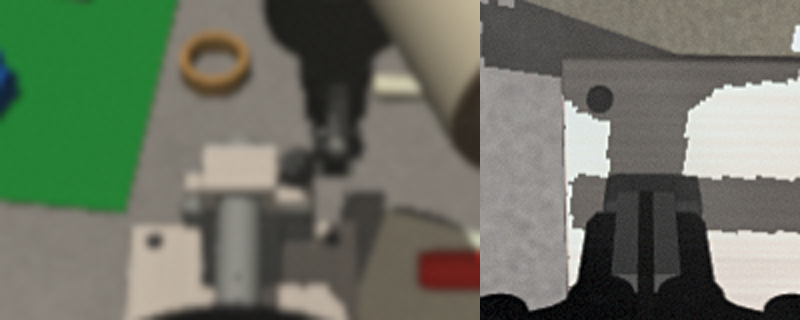

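>>> move_arm:
  steps:
    - [-1,2,0.3,0,0,0,0]
    - [-1,3,0.4,0,0,0,0]
    - [-1,3,0.4,0,0,0,0]

```text
clock: 11.33
position: [514.7, 90.6, 105.4]
ee_rot: [-0.074, 0.997, -0.002, -0.008]
contact_force: [-17.7, 2.8, 12.4]
gripper_width: 0.1
```

>>> move_arm:
  steps:
    - [-1,-12,-1.7,0,0,0,0]
    - [-1,-40,-5.8,0,0,0,0]
    - [-1,-65,-9.4,25,0,0,0]
    - [-1,-65,-20,65,0,0,0]
    - [-1,-50,-50,100,0,0,0]

```text
clock: 11.75
position: [467.9, 47.3, 203.7]
ee_rot: [-0.077, 0.997, 0.0, 0.001]
contact_force: [2.0, 1.5, 0.5]
gripper_width: -0.1
```

>>> move_arm:
  steps:
    - [-1,20,-30,10,0,0,0]
    - [-1,40,-60,20,0,0,0]
    - [-1,60,-80,20,0,0,0]
    - [-1,60,-80,20,0,0,0]

```text
clock: 12.08
position: [533.2, -36.2, 222.3]
ee_rot: [-0.072, 0.997, -0.0, 0.003]
contact_force: [-0.1, -0.3, 0.3]
gripper_width: -0.1
```

```bash
python3 - <<'E'
from fit import *
S=optics.get_image("side"); W=optics.get_image("wrist");T=optics.get_image("top");s=readout.read_state(); print(s["clock"],s["position"],s["contact_force"])
pickle.dump(W,open("w12.pkl","wb"))
crop(S,240,220,340,310,6,"s12.png");crop(W,400,60,640,260,3.3,"w12.png");crop(T,160,130,270,220,6,"t12.png")
cv2.imwrite("pics/w12f.png",W["frame"])
E
```

```text
12.2333 [529.307 -33.647 220.991] [-0.316  0.155 -0.31 ]
```

View pics/s12.png

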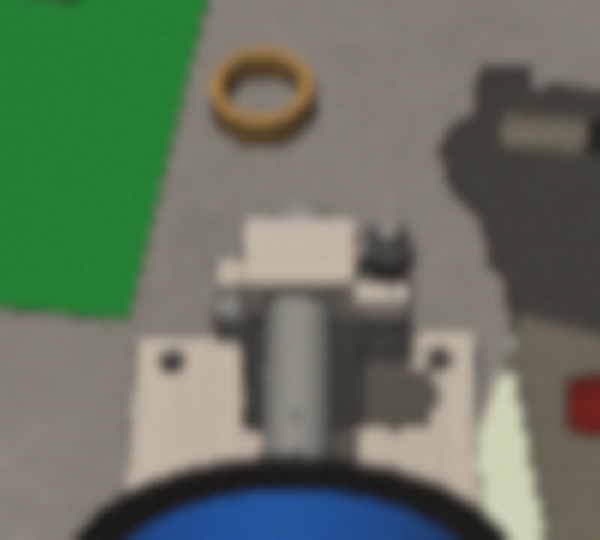

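View pics/w12f.png

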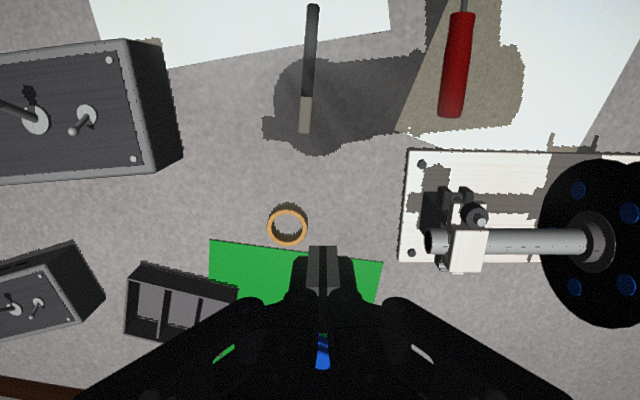

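View pics/w12.png

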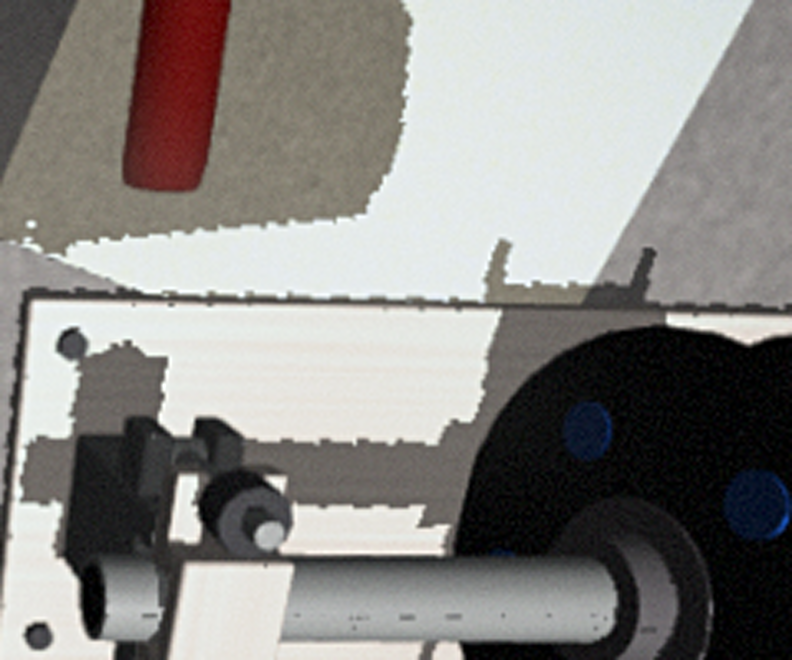

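```bash
python3 - <<'E'
from fit import *
W=pickle.load(open("w12.pkl","rb")); q=[566.831,98.927,.144]
for b in (0,.05,.1,.2): print(b,proj(W,w2w(q,[bolt(b,59),bolt(b,51),[70,-35,12],[-70,-35,12]])).round(1).tolist())
for a in (0,.05,.1): print(a,proj(W,w2w(q,[cap(a,47,22,-15),cap(a,47,22,15),cap(a,5,22,-15),cap(a,5,22,15)])).round(1).tolist())
crop(W,420,190,500,290,6,"w12c.png")
# box fit using w1-type picture: use W corners later
W2=pickle.load(open("w2.pkl","rb"))
crop(W2,0,0,240,150,3.3,"w2b.png")
E
```

```text
0 [[481.0, 221.9], [476.6, 218.1], [397.8, 262.6], [408.0, 150.3]]
0.05 [[481.5, 218.5], [477.1, 215.2], [397.8, 262.6], [408.0, 150.3]]
0.1 [[482.0, 215.1], [477.5, 212.3], [397.8, 262.6], [408.0, 150.3]]
0.2 [[482.7, 207.9], [478.0, 206.2], [397.8, 262.6], [408.0, 150.3]]
0 [[454.9, 230.2], [489.2, 230.2], [448.3, 272.7], [481.0, 272.5]]
0.05 [[455.8, 232.6], [490.3, 232.6], [448.3, 273.9], [480.9, 273.7]]
0.1 [[456.6, 235.2], [491.3, 235.1], [448.2, 275.1], [480.8, 274.8]]
```

View pics/w12c.png

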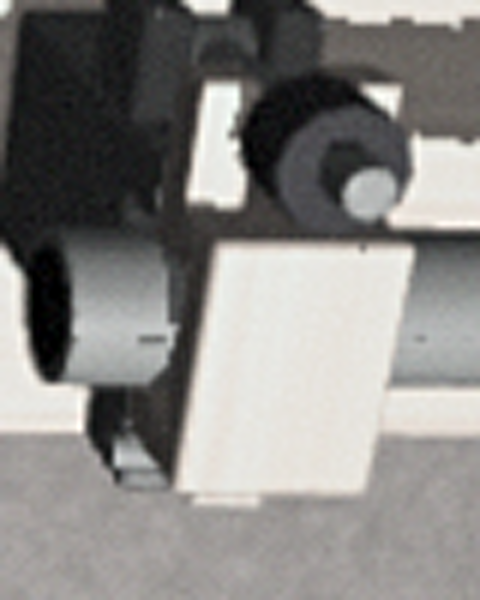

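View pics/w2b.png

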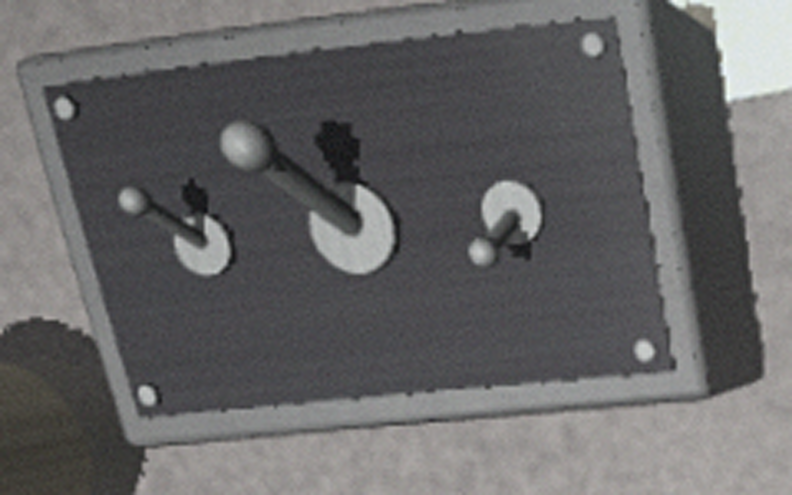

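```bash
python3 - <<'E'
from fit import *
W=pickle.load(open("w2.pkl","rb"))
P=[[0,-50,70],[0,0,70],[0,50,70],[-45*np.sin(.45),0,70+45*np.cos(.45)],[60,-100,70],[60,100,70],[-60,-100,70]]
U=np.array([(61.5,74.2),(107,69.1),(155.2,63.9),(74.5,44.2),(139/3.3,443/3.3),(704/3.3,397/3.3),(20/3.3,62/3.3)])
r=least_squares(lambda q:(proj(W,w2w(q,P))-U).ravel(),[530,-310,.17]); print(r.x);print(r.fun.reshape(-1,2))
print("ball",w2w(r.x,P[3]),"x dir",np.cos(r.x[2]),np.sin(r.x[2]))
s=readout.read_state();print(s["position"],s["joints"])
print("start pt",w2w(r.x,[-60,0,0]),w2w(r.x,[-45,0,0]))
T=optics.get_image("top"); print(proj(T,w2w(r.x,[P[3],P[1]]))); crop(T,340,150,450,240,6,"t13.png")
E
```

```text
[ 513.038 -302.154    0.228]
[[ 1.765  0.098]
 [ 1.921 -0.186]
 [ 1.166 -0.198]
 [ 0.861 -0.144]
 [-4.297  2.788]
 [ 2.378 -0.144]
 [-4.688 -1.051]]
ball [[ 493.973 -306.586  110.52 ]] x dir 0.9740216364602956 0.22645496617916716
[529.307 -33.647 220.991] [ 0.242  0.232 -0.239 -0.    -1.099 -1.665]
start pt [[ 454.597 -315.741    0.   ]] [[ 469.207 -312.344    0.   ]]
[[402.048 203.003]
 [397.323 196.582]]
```

View pics/t13.png

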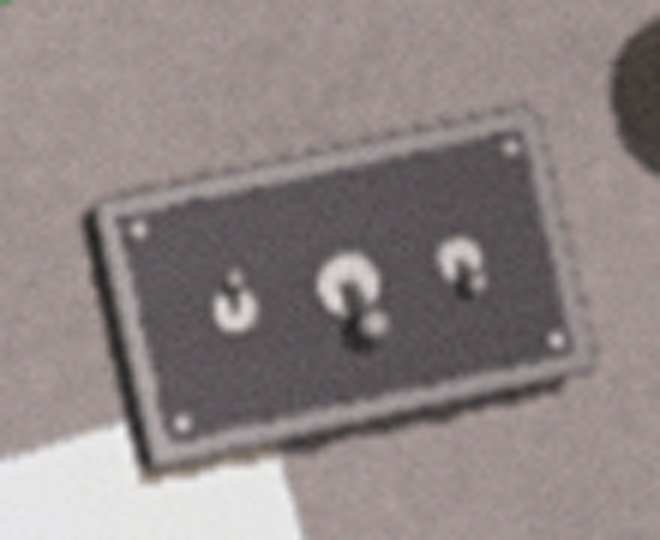

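>>> move_arm:
  steps:
    - [-1,-10,-39,0,0,0,0.02]
    - [-1,-20,-78,0,0,0,0.04]
    - [-1,-30,-117,0,0,0,0.06]
    - [-1,-40,-156,0,0,0,0.08]
    - [-1,-50,-195,0,0,0,0.08]

```text
clock: 12.7
position: [478.6, -228.8, 221.7]
ee_rot: [-0.116, 0.993, -0.0, 0.0]
contact_force: [0.7, -0.5, 0.4]
gripper_width: 0.2
```

>>> move_arm:
  steps:
    - [-1,-12,-35,0,0,0,0]
    - [-1,-22,-65,-15,0,0,0]
    - [-1,-27,-87,-50,0,0,0]
    - [-1,-27,-87,-65,0,0,0]
    - [-1,-27,-87,-65,0,0,0]

```text
clock: 13.12
position: [449.3, -314.4, 152.4]
ee_rot: [-0.113, 0.994, 0.002, -0.004]
contact_force: [-0.5, 0.2, 0.3]
gripper_width: 0.2
```

```bash
python3 - <<'E'
from fit import *
W=optics.get_image("wrist");s=readout.read_state(); print(s["clock"],s["position"],s["contact_force"])
cv2.imwrite("pics/w14.png",W["frame"])
for d in nets.tip_of("main_switch_tip",W)[:2]: print(d["conf"],d["uv"],atz(W,d["uv"],110.5))
p=s["position"][:2]-[513,-302.2];print(p@[.974,.226],p@[-.226,.974])
E
```

```text
13.1667 [ 451.082 -314.646  154.83 ] [0.636 1.293 0.239]
-63.12135303438882 1.8712866251901692
```

View pics/w14.png

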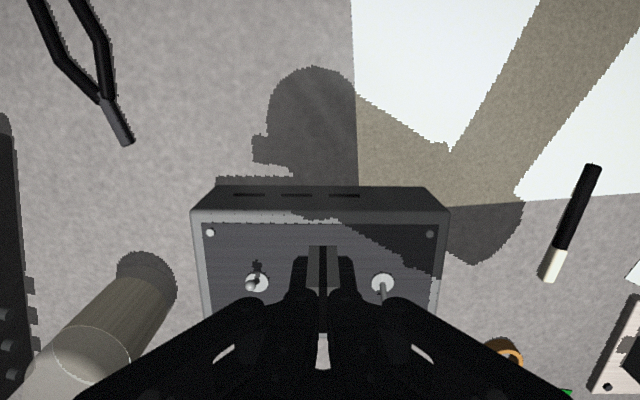

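>>> move_arm:
  steps:
    - [-1,0,0,-20,0,0,0]
    - [-1,0,0,-38,0,0,0]
    - [-1,0,0,-50,0,0,0]
    - [-1,0,0,-50,0,0,0]

```text
clock: 13.55
position: [452.4, -313.9, 105.9]
ee_rot: [-0.115, 0.993, 0.0, -0.001]
contact_force: [-0.5, -0.1, 0.3]
gripper_width: 0.1
```

>>> move_arm:
  steps:
    - [-1,6,1.4,0,0,0,0]
    - [-1,12,2.7,0,0,0,0]
    - [-1,17,3.9,0,0,0,0]
    - [-1,21,4.9,0,0,0,0]
    - [-1,25,5.8,0,0,0,0]

```text
clock: 13.97
position: [478.0, -309.5, 107.3]
ee_rot: [-0.114, 0.993, -0.0, 0.0]
contact_force: [-6.0, -2.8, 5.5]
gripper_width: -0.3
```

>>> move_arm:
  steps:
    - [-1,3,0.7,1,0,0,0]
    - [-1,6,1.4,2,0,0,0]
    - [-1,9,2.1,3,0,0,0]
    - [-1,11,2.5,3,0,0,0]

```text
clock: 14.3
position: [488.2, -307.3, 109.9]
ee_rot: [-0.114, 0.993, -0.0, -0.0]
contact_force: [-1.7, -1.0, 1.4]
gripper_width: -0.1
```

```bash
cat > l2.py <<'E'
from fit import *
import sys
T=optics.get_image("top");S=optics.get_image("side");s=readout.read_state(); print(s["clock"],s["position"],s["contact_force"])
a=cv2.resize(T["frame"][150:240,340:450],None,fx=3.5,fy=3.5,interpolation=2);b=cv2.resize(S["frame"][120:210,280:390],None,fx=3.5,fy=3.5,interpolation=2)
cv2.imwrite("pics/"+sys.argv[1],np.hstack([a,b]))
p=s["position"][:2]-[513,-302.2];print(p@[.974,.226],p@[-.226,.974])
E
python3 l2.py b1.png
```

```text
14.4 [ 488.745 -307.159  109.488] [-1.855 -0.32   1.281]
-24.744721123480392 0.6514156723240184
```

View pics/b1.png

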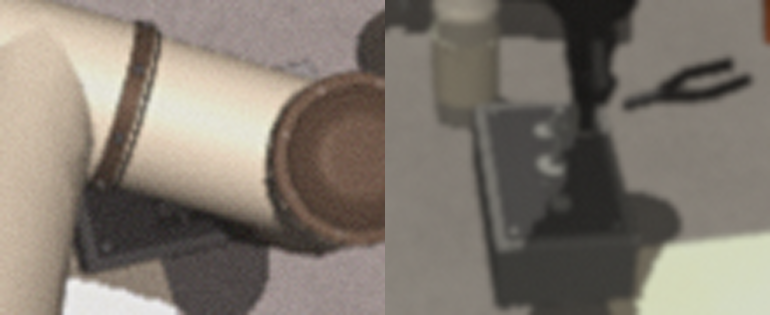

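>>> move_arm:
  steps:
    - [-1,3,0.7,0,0,0,0]
    - [-1,6,1.4,0,0,0,0]
    - [-1,9,2,0,0,0,0]
    - [-1,11,2.5,0,0,0,0]

```text
clock: 14.73
position: [500.4, -304.5, 109.3]
ee_rot: [-0.114, 0.993, -0.0, 0.001]
contact_force: [-0.2, -1.0, -0.1]
gripper_width: 0.1
```

```bash
python3 l2.py b2.png
```

```text
14.8333 [ 500.178 -304.423  109.252] [-0.931 -0.107  0.768]
-12.991473055959556 0.7322378147637534
```

View pics/b2.png

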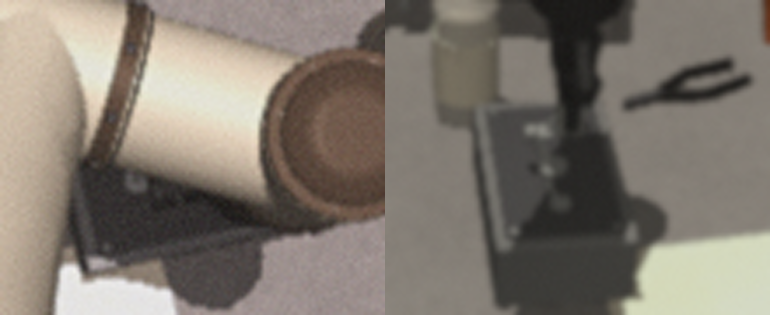

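>>> move_arm:
  steps:
    - [-1,-20,-4.6,0,0,0,0]
    - [-1,-45,-10.4,5,0,0,0]
    - [-1,-60,-14,35,0,0,0]
    - [-1,-70,-16,70,0,0,0]
    - [-1,-80,0,105,0,0,0]

```text
clock: 15.25
position: [418.4, -306.0, 214.9]
ee_rot: [-0.113, 0.994, -0.0, -0.001]
contact_force: [1.0, -1.1, 0.9]
gripper_width: -0.2
```

>>> move_arm:
  steps:
    - [-1,0,38,15,0,0,0]
    - [-1,0,76,20,0,0,0]
    - [-1,0,114,20,0,0,0]
    - [-1,0,150,20,0,0,0]
    - [-1,0,150,20,0,0,0]

```text
clock: 15.67
position: [419.2, -150.4, 235.1]
ee_rot: [-0.117, 0.993, 0.001, 0.001]
contact_force: [-0.2, 0.1, -0.1]
gripper_width: 0.3
```

```bash
python3 l2.py b3.png; python3 - <<'E'
from fit import *
W=optics.get_image("wrist");T=optics.get_image("top");S=optics.get_image("side")
cv2.imwrite("pics/w15.png",W["frame"]);cv2.imwrite("pics/s15.png",S["frame"]);cv2.imwrite("pics/t15.png",T["frame"])
crop(S,240,220,340,310,6,"s15c.png")
E
```

```text
15.7667 [ 419.58  -153.419  234.83 ] [-0.135  0.714  0.29 ]
-57.366163362672125 166.02585588632866
```

View pics/b3.png

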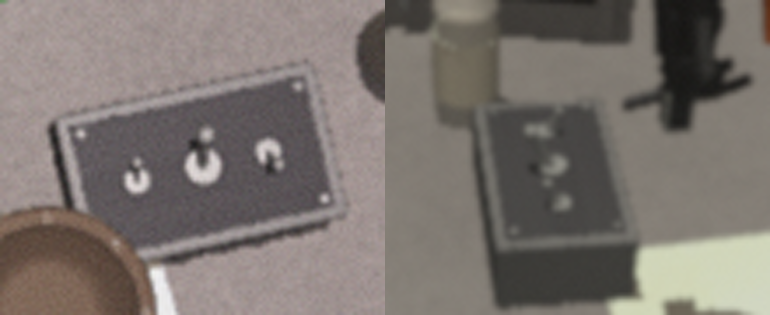

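View pics/w15.png

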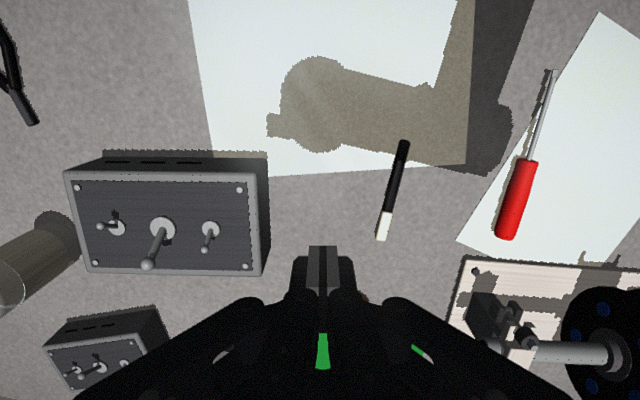

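View pics/s15c.png

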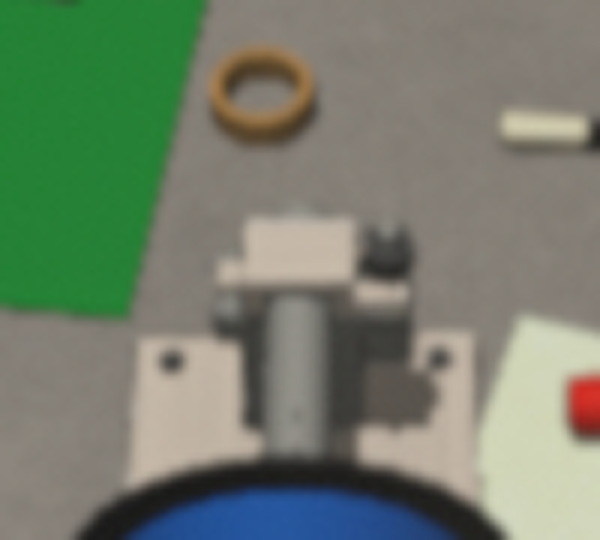

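View pics/t15.png

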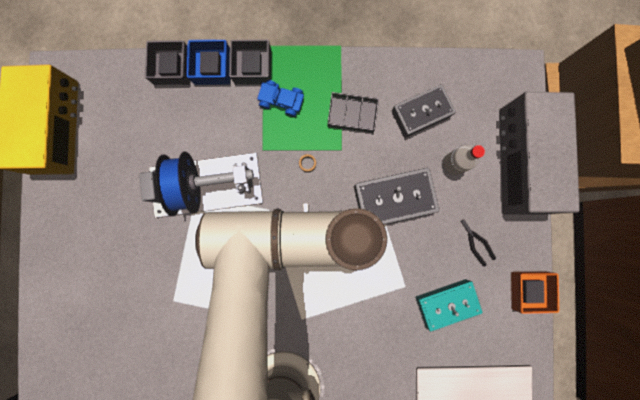

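The pictures show what the task asks for. In the wrist view the big toggle (148,265) leans to +x and the small ones are unchanged. The cap is closed, the bolt stands in its slot, and the bystanders are where they were. The arm is clear of everything.

```bash
python3 -c "
from bench import workorder;print(workorder.job_done())"
```

```text
the job is handed in; nothing more can be done
None
```

I closed the cap, swung the bolt upright into the slot in the cap's ear, then flipped the big toggle on the larger grey control box. The job went in at about 16 s of the 59 s allowed.

- **Cap:** I pressed it until the force reached 36 N and it stopped moving. The wrist picture afterwards fits an angle of about 0, so it is fully closed.
- **Bolt:** The wrist picture fits an angle of about 0, with the nut above the ear. A last push of about 18 N moved it no further, and the nut looked the same in the final side view.
- **Switch:** It went over with about 8 N at the most. The last pictures show it leaning to +x, both small toggles as they were, and the bystanders where they started.

**What went wrong:**
- **First bolt push:** It jammed at the end of the rod, and the wrist force reached about 60 N. The limit there is 120 N; the 40 N limit is for the arm and gripper body, and only the fingertips touched the bolt. I backed off and swept along its arc instead.
- **Second bolt push:** That sweep briefly reached about 30 N before the bolt moved on.
- **Control box position:** The estimate disagreed with the picture by up to about 5 pixels at the box corners. It was good to 1 to 2 pixels at the toggles, so I relied on those.

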